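# Seat the drill plate on the jig's dowels

## Task

The horn-drilling jig's aluminium plate has been laid down roughly and is riding on top of the two locating dowels. Nudge it sideways with your fingertips or the outside of the fingers until its two holes drop over the dowels and it lies flat on the rest rails, then move clear. Only push it, do not pick it up, and leave everything else on the bench where it is.

Things in the scene. Friction and masses are not known exactly. Their poses are not given: they have to be found in the camera images.
- jig: Drill jig, screwed down, place and yaw vary. Dark steel base 210 (x) by 330 (y) by 12 mm; origin: centre of its underside, on the bench; x to its back (away from the robot), y to its left. Two bright rails along x, 30 mm wide, full length, at y +65 and -65 mm, tops 22 mm above the bench, carry the plate. Two horn scales lie fixed between them, lower than the rails. One dowel stands on each rail.
- plate: Loose aluminium plate 140 (x) by 240 (y) by 8 mm, 0.5-0.8 kg; origin: centre of its underside, axes as the jig's. Starts riding on both dowels (hiding them), back edge high, front edge on the rails, tilt 5 deg, 20-45 mm too far to the jig's left (+y), up to 15 mm to front or back, turned up to 6 deg. Home: origin over the jig's origin, axes along the jig's, underside 22 and top 30 mm above the bench.
- pin_left (a point): Tip of the jig's left dowel (jig frame x +35, y +65 mm), 32 mm above the bench. Steel, upright: 12 mm diameter for 4 mm above the rail, then a 6 mm high cone narrowing to 3.6 mm at the tip. The plate slides over the tips when pushed at its edges; once both holes are within about 4 mm of the dowels the cones draw it down.
- pin_right (a point): Tip of the jig's right dowel (jig frame x +35, y -65 mm), same shape and height as the left one.
- hole_left (a point): Centre of the plate's left dowel hole, at its underside (plate frame x +35, y +65, z 0 mm): a plain round through hole of 14.5 mm near the back edge. The six small bushes in the middle of the plate are for the drill and take no dowel.
- hole_right (a point): Centre of the plate's right dowel hole, at its underside (plate frame x +35, y -65, z 0 mm), also 14.5 mm.
- long_horn: Bystander: a cream curved cattle horn with a dark tip, about 240 mm long and up to 48 mm thick, lying loose beyond the jig.
- horn_tip: Bystander: a dark curved horn tip, about 120 mm long and up to 36 mm thick, lying loose to the right of the jig, towards its back.
- spanner: Bystander: a steel spanner, 160 mm long, lying loose to the right of the jig.
- screwdriver: Bystander: a wooden-handled screwdriver, 190 mm long, lying loose to the left of the jig.
- paste_bowl: Bystander: a small brass bowl of hardened polishing compound, 84 mm across and 28 mm high, standing beyond the jig.
- wax_tin: Bystander: a flat closed wax tin, 68 mm across and 32 mm high, standing to the left of the jig, towards its back.
- spare_bush: Bystander: a spare steel drill bush, a flanged ring 22 mm across and 16 mm high, standing loose on the far right corner of the jig's base, about 25 mm clear of where the plate's corner finally lies.

How it is judged:
By the outcome, as a careful person would: the job done as asked, in the order asked, and still so for the second after the job is handed in, with the robot touching nothing.
It also fails if it takes over 64 s, if anything falls off the work surface, if the arm or the gripper's body presses on something with over 40 N, if the wrist force passes 120 N, or if a joint passes its speed limit or range.

## Robot

A 6-joint arm with a two-finger parallel gripper is mounted at the origin on the work surface. World frame = base frame: x ahead of the robot, y to its left, z up, the work surface at z = 0. Lengths are in m, angles in rad, forces in N, time in s.
With the tool pointing down it reaches from about 0.275 to 0.725 m from the base axis. Payload 5.6 kg.
Tool frame: the origin (TCP) lies at the very end of the fingers, on their centre line; the grasp point (between the pads) lies 19 mm behind it; x points along the fingers, y is the direction in which the jaws open and shut, and the axes are right-handed (so a half turn about x gives the same grasp; the last joint's range is limited). The gripper opens to 85 mm and grips with 20 to 120 N. Pads are 22 mm wide; open, the fingers measure 114 mm over their backs; the gripper's body (76 mm by 85 mm) begins 54 mm behind the grasp point. The pads swing forward as they close: fully open they stand 13 mm farther back than shut.
Start: joints at [-0.996, 0.255, 0.108, 0, -1.424, -0.285], TCP at [0.157, -0.527, 0.231] pointing down, gripper open.
Joint ranges: [-2.95, 2.95], [-1.21, 1.97], [-1.09, 1.5], [-2.87, 1.71], [-2.94, -0.07], [-3.05, 3.05]. Speed limits (rad/s): [2.57, 2.57, 3.14, 3.14, 3.14, 3.14].

## Interface

Orientations are given as a unit quaternion [w, x, y, z].
In Python, from cell import ctrl, viewer gives the robot as it stands. The module is installed in compiled form; this text tells all that it offers.
- The arm moves only by the tool apply_moves, never from a script. Its argument "series" is a list of rows, each a list of 3 entries, a list of its own where there are three numbers: the shift along the tool's x, y, z in cm, then the turn, a rotation vector about the tool's x, y, z in rad, then the finger opening in cm, from 0 to 8.54. A call has 1 to 5 rows; each row shifts and turns the commanded pose from where the row before left it, along the tool's axes as they then stand; what a row does not reach is not made up. A row lasts 1/8 s, in which the tool goes at most 62.5 mm and 10.7 degrees, less where a joint would pass 70% of its speed; a pose out of reach is approached as far as the arm can. A call with a gripper value outside its range is refused whole. The fingers move at their own pace and stop on an object; the grip force is fixed at half the most. Time passes only in rows, so rows that do not move let the fingers close. It gives the time, the measured TCP pose, the force and the opening at its end, in the units of the state.
- ctrl.sense(): the state, without advancing time (a new reading comes with each control period).
- viewer.capture(name): name is "scene" or "top" or "wrist"; returns a dict with "image" (384x512x3 uint8, blue, green, red), "range_z" (384x512 float32, m along the optical axis (not along the pixel's ray), 0 where there is no reading), "mtx" (3x3 intrinsics, pixels), "R" (3x3) and "t" (3): a world point X has camera coordinates R X + t. Camera axes: x right, y down, z forward; pixel columns grow to the right and rows downward; lengths in m; the calibration is good to about 2 mm. A picture is of the moment at which its call begins.
- ctrl.close_job(): hands the job in, once; it reports no verdict.
The state is a dict: "t": time; "qpos": joint angles; "qvel": joint speeds; "joint_efforts": joint torques, N m; "eef_pos": TCP position; "eef_rot": TCP orientation; "contact_force": force on the tool from outside, world axes, zero at the start; "torque": the same for the moment, N m; "grip_width": opening from 0.0 (shut) to 1.0 (fully open).
Only numpy, scipy, OpenCV 4.12 (cv2) and the standard library are available. Lean on these libraries where they do the work, as an engineer would, in place of code of your own. Each camera call takes 0.05 s, during which the arm holds its last target.

## Working session

There is one attempt and no reset: what is moved stays moved. The work goes in short steps, Python scripts to look and compute and a tool call to move; the robot and the scene stay as the last step left them, time stands still between calls to the robot, and variables do not carry over. Pictures are saved under pics/ and viewed, and the job is handed in when it is done.

Besides the shell and the picture viewer there is one more tool, called after ">>>" as name(argument=value, ...) on one line, values as JSON. apply_moves: Moves the arm, as the interface text tells. Its arguments: {"type":"object","properties":{"series":{"type":"array"}},"required":["series"]}

```bash
mkdir -p pics; cat > h.py <<'E'
import numpy as np,cv2
from cell import ctrl,viewer
def cap(n,f=None):
    d=viewer.capture(n)
    if f: cv2.imwrite('pics/'+f,d['image'])
    return d
def pts(d):
    z=d['range_z'];h,w=z.shape;u,v=np.meshgrid(np.arange(w),np.arange(h))
    K=np.array(d['mtx']);c=np.stack([(u-K[0,2])/K[0,0]*z,(v-K[1,2])/K[1,1]*z,z],-1)
    return (c-np.array(d['t']))@np.array(d['R'])
def ray(d,uv,zp):
    K=np.array(d['mtx']);R=np.array(d['R']);t=np.array(d['t'])
    o=-R.T@t;r=R.T@np.linalg.inv(K)@np.array([uv[0],uv[1],1.]);return o+r*(zp-o[2])/r[2]
E
python3 - <<'E'
from h import *
s=ctrl.sense();print(s)
for n in ['top','scene']:
    d=cap(n,n+'0.png');np.savez('/tmp/'+n+'0.npz',**d);print(n,d['mtx'],-np.array(d['R']).T@d['t'])
E
```

```text
{'t': 0.0, 'qpos': array([-9.96412840e-01,  2.55738739e-01,  1.06992306e-01, -4.80482170e-04,
       -1.42390965e+00, -2.84586652e-01]), 'qvel': array([-9.51564865e-05, -1.70674581e-03, -4.72683897e-04,  1.02002572e-03,
        3.09780585e-04,  1.91340841e-03]), 'joint_efforts': array([ 1.15401432e-03, -3.86629987e+01,  2.37944591e+01,  5.36507159e+00,
       -6.00367130e-03,  9.00945196e-06]), 'eef_pos': array([ 0.15707038, -0.52656663,  0.23039444]), 'eef_rot': array([ 0.69957897, -0.10140792,  0.69982103,  0.10274347]), 'contact_force': array([-0.73086712, -0.01773991, -0.68899996]), 'torque': array([-0.0022533 ,  0.01719449, -0.00193207]), 'grip_width': 1.0008708185779156}
top [[429.8959171    0.         249.68704396]
 [  0.         429.8959171  185.41533459]
 [  0.           0.           1.        ]] [0.39943712 0.01424614 1.09050626]
scene [[429.22514435   0.         251.04614179]
 [  0.         429.22514435 194.64779519]
 [  0.           0.           1.        ]] [ 1.0562098  -0.37694998  0.71566411]
```

View pics/top0.png

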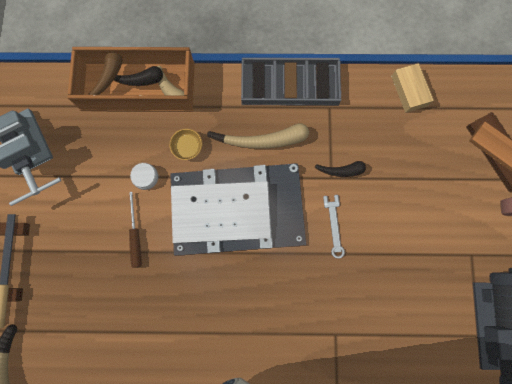

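View pics/scene0.png

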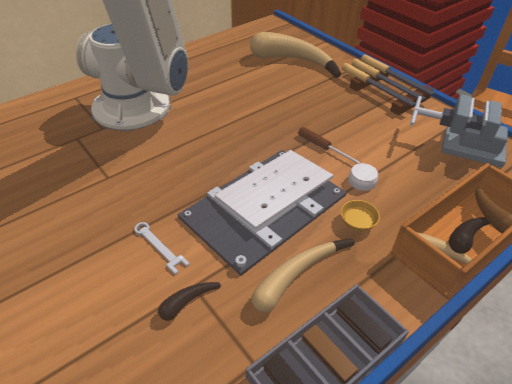

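Top view: up is +x and left is +y. The jig is centred near (238,209), and the plate (172-270, 182-242) is shifted left. The bowl is at (186,144), the wax tin at (144,176) and the screwdriver at (135,235). Next I measure the jig and plate.

```bash
python3 - <<'E'
from h import *
d=dict(np.load('/tmp/top0.npz'));P=pts(d);im=d['image']
c=im[145:270,120:380];cv2.imwrite('pics/crop0.png',cv2.resize(c,None,fx=3,fy=3,interpolation=cv2.INTER_CUBIC))
z=P[...,2]
for (u,v) in [(290,215),(260,232),(266,243),(209,178),(220,200),(220,235),(190,190),(190,236),(293,168),(144,175),(135,250),(100,300)]: print((u,v),P[v,u].round(4))
# plate: fit plane
g=cv2.cvtColor(im,cv2.COLOR_BGR2GRAY)
m=((z>0.024)&(z<0.06)&(g>120)).astype(np.uint8);m[:,:165]=0;m[:,310:]=0;m[:172]=0;m[262:]=0
n,l,s,ce=cv2.connectedComponentsWithStats(m);print(s)
E
```

```text
(290, 215) [ 0.5317 -0.0767  0.0121]
(260, 232) [ 0.4869 -0.0011  0.0291]
(266, 243) [ 0.4603 -0.016   0.0257]
(209, 178) [0.6226 0.1286 0.0255]
(220, 200) [0.5636 0.0981 0.0437]
(220, 235) [0.4785 0.097  0.033 ]
(190, 190) [0.5886 0.1734 0.0408]
(190, 236) [0.4753 0.1705 0.0338]
(293, 168) [ 0.6536 -0.0856  0.0107]
(144, 175) [0.6272 0.2916 0.0351]
(135, 250) [0.4404 0.3046 0.0298]
(100, 300) [0.3191 0.3911 0.0025]
[[     0      0    512    384 190992]
 [   206    172      9      4     14]
 [   171    172    100     73   5530]
 [   203    174      1      1      1]
 [   206    175      2      1      2]
 [   210    175      1      1      1]
 [   254    174      1      1      1]
 [   254    175      4      5      5]
 [   203    177      7      4     11]
 [   214    177      1      1      1]
 [   212    178      1      1      1]
 [   206    181      1      1      1]
 [   211    180      1      1      1]
 [   300    239      1      1      1]
 [   260    241      1      1      1]
 [   263    241      1      1      1]
 [   266    241      2      5      7]
 [   271    240      1      2      2]
 [   260    243      1      2      2]
 [   271    243      1      1      1]
 [   207    245      4      4      8]
 [   212    245      1      2      2]
 [   262    244      3      4      5]
 [   269    245      3      1      3]
 [   260    247      1      1      1]
 [   265    247      2      1      2]
 [   268    247      1      1      1]
 [   270    247      1      1      1]
 [   212    249      1      1      1]
 [   215    248      3      4      4]
 [   219    249      1      2      2]
 [   207    251      1      1      1]
 [   209    251      1      1      1]]
```

View pics/crop0.png

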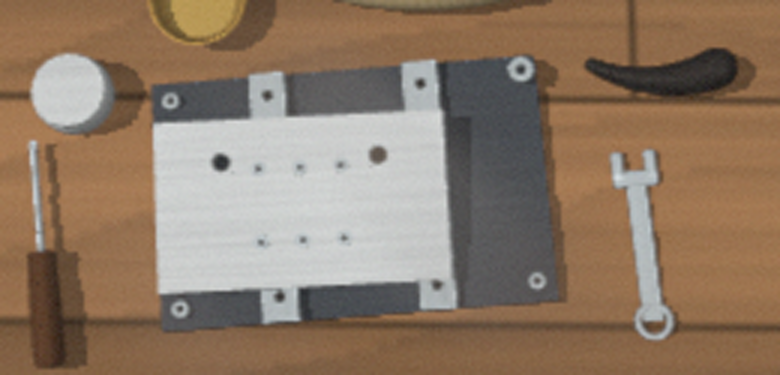

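```bash
cat >> h.py <<'E'
def jig(d):
    im=d['image'];hsv=cv2.cvtColor(im,cv2.COLOR_BGR2HSV)
    m=((hsv[...,1]<70)).astype(np.uint8)*255
    m[:,:160]=0;m[:,318:]=0;m[:158]=0;m[262:]=0
    m=cv2.morphologyEx(m,cv2.MORPH_OPEN,np.ones((3,3)))
    n,l,s,c=cv2.connectedComponentsWithStats(m);k=1+np.argmax(s[1:,4])
    ct=max(cv2.findContours((l==k).astype(np.uint8),0,1)[0],key=cv2.contourArea)[:,0]
    w=np.array([ray(d,p,0.012)[:2] for p in ct])
    return m,w
def rect(w):
    (c,s,a)=cv2.minAreaRect((w*1000).astype(np.float32));b=cv2.boxPoints((c,s,a));return c,s,a,b
E
python3 - <<'E'
from h import *
d=dict(np.load('/tmp/top0.npz'))
m,w=jig(d);print(rect(w));cv2.imwrite('pics/jm.png',m[145:270,120:380])
C=lambda u,v:((u+.5)/3-.5+120,(v+.5)/3-.5+145)
f=lambda n,u,v,z:print(n,(1000*ray(d,C(u,v),z)).round(1))
for n,u,v in [('TL',152,87),('BL',163,331),('BR',560,298),('TR',537,57),('sTL',170,101),('sBL',180,309),('sBR',537,281)]: f(n,u,v,.012)
f('screwLback',267,96,.022);f('Rback',421,83,.022);f('Lfr',280,297,.022);f('Rfr',437,285,.022)
f('holeL',221,162,.040);f('holeR',377,155,.040)
for n,u,v,z in [('pTL',153,124,.0435),('pTR',443,111,.0435),('pBR',452,281,.031),('pBL',159,293,.031)]: f(n,u,v,z)
# plate plane
P=pts(d);Q=P[187:240,177:265].reshape(-1,3)
A=np.c_[Q[:,:2],np.ones(len(Q))];k=np.linalg.lstsq(A,Q[:,2],rcond=None)[0]
print(k, np.degrees(np.hypot(*k[:2])))
E
```

```text
((549.1163330078125, 58.91015625), (214.350830078125, 332.3652648925781), 4.954030990600586, array([[ 427.99036 ,  215.21667 ],
       [ 456.69226 , -115.906944],
       [ 670.2423  ,  -97.39636 ],
       [ 641.5404  ,  233.72726 ]], dtype=float32))
TL [636.1 230.   12. ]
BL [429.6 211.8  12. ]
BR [ 459.5 -116.7   12. ]
TR [ 664.8 -100.2   12. ]
sTL [624. 214.  12.]
sBL [447.8 198.4  12. ]
sBR [473.4 -97.8  12. ]
screwLback [626.8 130.   22. ]
Rback [ 6.39e+02 -5.00e-01  2.20e+01]
Lfr [457.8 114.7  22. ]
Rfr [468.7 -14.4  22. ]
holeL [567.  164.5  40. ]
holeR [573.8  35.8  40. ]
pTL [597.9 221.5  43.5]
pTR [610.6 -18.5  43.5]
pBR [471.5 -26.4  31. ]
pBL [459.7 212.9  31. ]
[-0.36269083 -0.09409769  0.24342686] 21.468646215456697
```

View pics/jm.png

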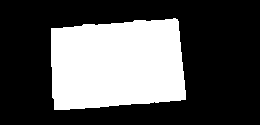

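Jig: centre about (548.2, 57.5) mm, yaw about 5.05°. The corners, rail screws and base screws agree to within about 1 mm. The plate yaw is about 3.0°. Its holes sit about 9 mm too far front and 40 mm too far left of the dowels in the jig frame. My plan is to square the plate and push it +x with the two open fingers at the front edge, then push -y from the left edge.

```bash
cat >> h.py <<'E'
from scipy.spatial.transform import Rotation as Ro
JC=np.array([.5482,.0575]);JY=np.radians(5.05)
def j2w(x,y): c,s=np.cos(JY),np.sin(JY);return JC+[c*x-s*y,s*x+c*y]
def w2j(p): c,s=np.cos(JY),np.sin(JY);q=np.array(p[:2])-JC;return np.array([c*q[0]+s*q[1],-s*q[0]+c*q[1]])
def toolR(s): return Ro.from_quat(np.array(s['eef_rot'])[[1,2,3,0]])
def tgt(yawjaw): # tool x down, y at yaw
    y=np.array([np.cos(yawjaw),np.sin(yawjaw),0]);x=np.array([0,0,-1.]);return Ro.from_matrix(np.c_[x,y,np.cross(x,y)])
def delta(pos,yawjaw):
    s=ctrl.sense();R=toolR(s);T=tgt(yawjaw)
    rv=(R.inv()*T).as_rotvec();dp=np.array(pos)-s['eef_pos']
    print('tcp',s['eef_pos'].round(4),'toolY',R.as_matrix()[:,1].round(3),'F',s['contact_force'].round(1),'grip',s['grip_width'],'t',s['t'])
    print('jig frame tcp mm',(1000*w2j(s['eef_pos'])).round(1))
    print('shift cm (old axes)',(100*R.inv().apply(dp)).round(2),' (target axes)',(100*T.inv().apply(dp)).round(2),'rotvec',rv.round(4))
E
python3 - <<'E'
from h import *
p=j2w(-.105,.035);print(p)
delta([*p,.10],JY+np.pi/2);delta([*p,.10],JY-np.pi/2)
E
```

```text
[0.44052671 0.08312151]
tcp [ 0.1571 -0.5266  0.2305] toolY [-0.286  0.958  0.002] F [0.1 0.1 0.6] grip 1.001384246286421 t 0.1
jig frame tcp mm [-441.  -547.4]
shift cm (old axes) [13.13 50.31 44.58]  (target axes) [13.05 58.24 33.6 ] rotvec [ 0.2016 -0.0003 -0.0017]
tcp [ 0.1571 -0.5266  0.2305] toolY [-0.286  0.958  0.002] F [0.1 0.1 0.6] grip 1.001384246286421 t 0.1
jig frame tcp mm [-441.  -547.4]
shift cm (old axes) [13.13 50.31 44.58]  (target axes) [ 13.05 -58.24 -33.6 ] rotvec [-2.94e+00  2.50e-03 -4.00e-04]
```

>>> apply_moves(series=[[[0, 0, 0], [0.1, 0, 0], 6], [[0, 0, 0], [0.1, 0, 0], 6], [[0, 4, 2.3], [0, 0, 0], 6], [[0, 4, 2.3], [0, 0, 0], 6], [[0, 4, 2.3], [0, 0, 0], 6]])

```text
t: 0.72
eef_pos: [0.2153, -0.3999, 0.2308]
eef_rot: [0.706, -0.031, 0.707, 0.032]
contact_force: [0.8, -0.3, 0.7]
grip_width: 0.704
```

>>> apply_moves(series=[[[0, 4, 2.3], [0, 0, 0], 6], [[0, 4, 2.3], [0, 0, 0], 6], [[0, 4, 2.3], [0, 0, 0], 6], [[0, 4, 2.3], [0, 0, 0], 6], [[0, 4, 2.3], [0, 0, 0], 6]])

```text
t: 1.35
eef_pos: [0.3118, -0.1904, 0.2311]
eef_rot: [0.706, -0.032, 0.706, 0.032]
contact_force: [1.0, -0.6, -0.6]
grip_width: 0.704
```

>>> apply_moves(series=[[[0, 4, 2.3], [0, 0, 0], 6], [[0, 4, 2.3], [0, 0, 0], 6], [[0, 4, 2.3], [0, 0, 0], 6], [[0, 4, 2.3], [0, 0, 0], 6], [[0, 0, 0], [0, 0, 0], 6]])

```text
t: 1.98
eef_pos: [0.3895, -0.0221, 0.2306]
eef_rot: [0.706, -0.033, 0.707, 0.033]
contact_force: [-0.4, -0.4, -0.1]
grip_width: 0.703
```

```bash
python3 - <<'E'
from h import *
p=j2w(-.105,.035)
delta([*p,.06],JY+np.pi/2)
E
```

```text
tcp [ 0.3895 -0.0221  0.2306] toolY [-0.093  0.996  0.   ] F [-0.4 -0.4 -0.1] grip 0.7031666210286357 t 1.975
jig frame tcp mm [-165.1  -65.3]
shift cm (old axes) [17.06 10.    6.08]  (target axes) [17.06 10.03  6.01] rotvec [ 0.0054 -0.0013 -0.0002]
```

>>> apply_moves(series=[[[0, 3.4, 1.9], [0, 0, 0], 6], [[0, 3.3, 1.9], [0, 0, 0], 6], [[0, 3.3, 2.0], [0, 0, 0], 6], [[5, 0, 0], [0, 0, 0], 6], [[5, 0, 0], [0, 0, 0], 6]])

```text
t: 2.6
eef_pos: [0.4378, 0.0804, 0.13]
eef_rot: [0.707, -0.032, 0.706, 0.032]
contact_force: [-0.1, 0.7, -0.7]
grip_width: 0.707
```

>>> apply_moves(series=[[[4, 0, 0], [0, 0, 0], 6], [[2, 0, 0], [0, 0, 0], 6], [[0, 0, 0], [0, 0, 0], 6]])

```text
t: 2.98
eef_pos: [0.4365, 0.0793, 0.07]
eef_rot: [0.705, -0.032, 0.708, 0.031]
contact_force: [0.1, 0.2, 0.0]
grip_width: 0.701
```

```bash
python3 - <<'E'
from h import *
p=j2w(-.105,.035)
delta([*p,.04],JY+np.pi/2)
d=cap('wrist','w1.png');np.savez('/tmp/w1.npz',**d);cap('scene','s1.png');cap('top','t1.png')
E
```

```text
tcp [0.4365 0.0793 0.07  ] toolY [-0.089  0.996 -0.002] F [0.1 0.2 0. ] grip 0.7010056444323431 t 2.975
jig frame tcp mm [-109.4   31.5]
shift cm (old axes) [2.99 0.35 0.45]  (target axes) [3.   0.35 0.44] rotvec [ 0.0008 -0.0038  0.0016]
```

View pics/w1.png

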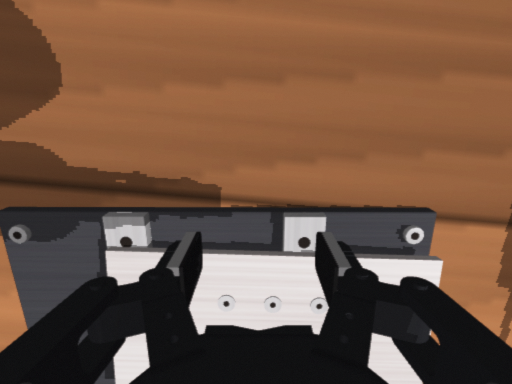

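View pics/s1.png

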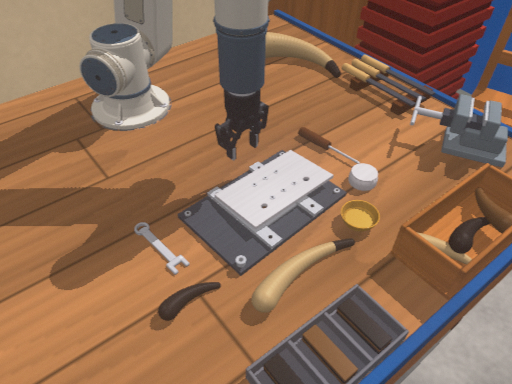

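The wrist view shows the plate's front edge (row ~255), the rail ends at (125,230) and (305,235), and the fingertips at (195,240) and (325,240). I check the tip height from depth.

```bash
python3 - <<'E'
from h import *
d=dict(np.load('/tmp/w1.npz'));P=pts(d)
m=(P[...,2]>0.055)&(d['range_z']>0.02)&(d['range_z']<.6)
z=np.where(m,P[...,2],9)
for a,b in [(160,205),(312,360)]:
    sub=z[225:300,a:b];q=np.sort(sub[sub<9])[:30];print(q[[0,5,15,29]].round(4))
    k=np.argwhere(sub<q[10]);print([ (tuple(i+[225,a]),P[i[0]+225,i[1]+a].round(4)) for i in k[:4]])
for v,u in [(240,305),(228,125),(222,250),(290,270)]: print(P[v,u].round(4))
# plate front edge in wrist: columns
g=cv2.cvtColor(d['image'],cv2.COLOR_BGR2GRAY)
for u in (215,240,265,290): print(u,g[244:266,u], P[256:262:2,u].round(4).tolist())
E
```

```text
[0.0748 0.0756 0.0765 0.0776]
[((np.int64(237), np.int64(201)), array([0.4331, 0.0492, 0.0749])), ((np.int64(240), np.int64(201)), array([0.4348, 0.0493, 0.0752])), ((np.int64(245), np.int64(201)), array([0.4374, 0.0495, 0.0756])), ((np.int64(249), np.int64(202)), array([0.4402, 0.05  , 0.0748]))]
[0.0748 0.0757 0.0765 0.0772]
[((np.int64(236), np.int64(316)), array([0.4267, 0.1091, 0.0758])), ((np.int64(237), np.int64(316)), array([0.4273, 0.1092, 0.0759])), ((np.int64(238), np.int64(316)), array([0.4278, 0.1092, 0.076 ])), ((np.int64(242), np.int64(316)), array([0.4301, 0.1096, 0.0758]))]
[0.4547 0.1155 0.0221]
[ 0.4569 -0.0148  0.0223]
[0.4487 0.0745 0.0115]
[0.492  0.0932 0.0322]
215 [ 42  42  43  44  46  64  86  89  93 123 214 223 224 223 220 222 224 226
 228 229 229 228] [[0.469, 0.0518, 0.0303], [0.4707, 0.0518, 0.0301], [0.4719, 0.052, 0.0308]]
240 [ 41  42  42  44  43  49  76  88  91  97 144 216 225 226 224 221 220 224
 226 229 230 229] [[0.4678, 0.0694, 0.0296], [0.4684, 0.0696, 0.0313], [0.4699, 0.0697, 0.0314]]
265 [ 44  42  42  42  43  42  51  83  88  91 105 167 220 227 226 223 222 221
 225 227 230 230] [[0.4651, 0.087, 0.0315], [0.4681, 0.0873, 0.029], [0.4687, 0.0874, 0.0307]]
290 [206 205 206 205 206 204 195 128  92  90  92 113 193 225 228 226 223 222
 223 226 228 230] [[0.464, 0.1047, 0.0307], [0.466, 0.105, 0.0299], [0.4669, 0.105, 0.0311]]
```

>>> apply_moves(series=[[[3, 0.6, 0], [0, 0, 0], 6], [[1.5, 0, 0], [0, 0, 0], 6], [[0.5, 0, 0], [0, 0, 0], 6], [[0, 0, 0], [0, 0, 0], 6]])

```text
t: 3.62
eef_pos: [0.4378, 0.0867, 0.022]
eef_rot: [0.707, -0.032, 0.706, 0.032]
contact_force: [0.7, 1.1, 1.6]
grip_width: 0.699
```

>>> apply_moves(series=[[[0, 0, 0.6], [0, 0, 0], 6], [[0, 0, 0.6], [0, 0, 0], 6], [[0, 0, 0.4], [0, 0, 0], 6], [[0, 0, 0.3], [0, 0, 0], 6], [[0, 0, 0], [0, 0, 0], 6]])

```text
t: 4.25
eef_pos: [0.4551, 0.0876, 0.0209]
eef_rot: [0.706, -0.032, 0.707, 0.031]
contact_force: [-3.8, -1.0, 3.4]
grip_width: 0.704
```

```bash
python3 - <<'E'
from h import *
p=j2w(-.081,.035)
delta([*p,.0195],JY+np.pi/2)
E
```

```text
tcp [0.4551 0.0876 0.0209] toolY [-0.089  0.996 -0.001] F [-3.8 -1.   3.4] grip 0.70388916437811 t 4.25
jig frame tcp mm [-90.   38.2]
shift cm (old axes) [ 0.14 -0.32  0.9 ]  (target axes) [ 0.14 -0.32  0.9 ] rotvec [ 0.001  -0.0026  0.0008]
```

>>> apply_moves(series=[[[0, 0, 0.2], [0, 0, 0], 6], [[0, 0, 0.2], [0, 0, 0], 6], [[0, 0, 0.2], [0, 0, 0], 6], [[0, 0, 0.2], [0, 0, 0], 6], [[0, 0, 0], [0, 0, 0], 6]])

```text
t: 4.88
eef_pos: [0.463, 0.0883, 0.0209]
eef_rot: [0.706, -0.032, 0.707, 0.031]
contact_force: [-4.5, -2.3, 3.0]
grip_width: 0.702
```

```bash
python3 - <<'E'
from h import *
p=j2w(-.081,.035)
delta([*p,.0195],JY+np.pi/2)
d=cap('top');np.savez('/tmp/t2.npz',**d)
c=d['image'][145:270,120:380];cv2.imwrite('pics/t2.png',cv2.resize(c,None,fx=3,fy=3,interpolation=cv2.INTER_CUBIC))
d=cap('wrist','w2.png');np.savez('/tmp/w2.npz',**d)
E
```

```text
tcp [0.463  0.0883 0.0209] toolY [-0.089  0.996 -0.001] F [-4.5 -2.3  3. ] grip 0.7015305336964661 t 4.875
jig frame tcp mm [-82.1  38.2]
shift cm (old axes) [ 0.14 -0.32  0.11]  (target axes) [ 0.14 -0.32  0.11] rotvec [ 0.0012 -0.0024  0.0009]
```

View pics/t2.png

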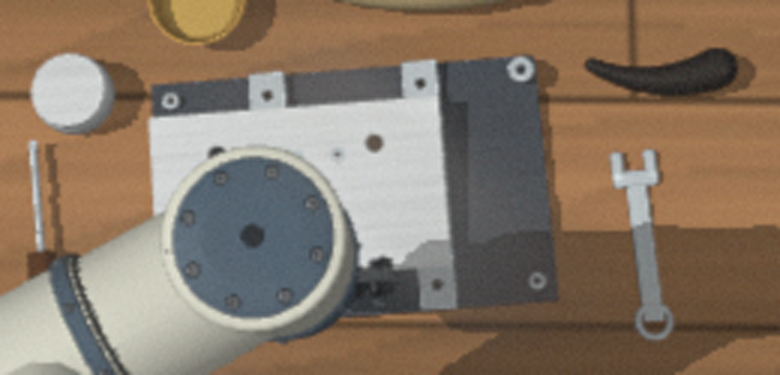

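View pics/w2.png

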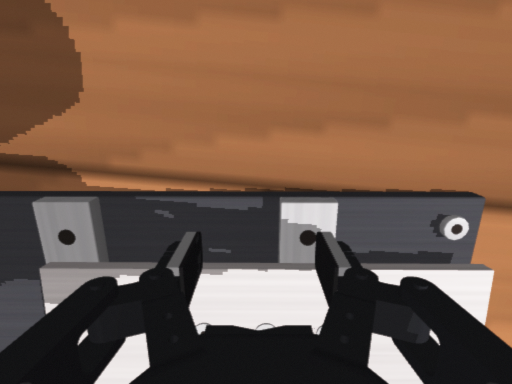

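```bash
cat >> h.py <<'E'
C=lambda u,v:((u+.5)/3-.5+120,(v+.5)/3-.5+145)
def J(d,u,v,z): return (1000*w2j(ray(d,C(u,v),z))).round(1)
E
python3 - <<'E'
from h import *
d=dict(np.load('/tmp/t2.npz'))
print('holeR',J(d,374,143,.0405),'backL',J(d,149,118,.0435),'backR',J(d,441,98,.0435))
d0=dict(np.load('/tmp/top0.npz'))
print('before',J(d0,377,155,.0405),J(d0,221,162,.0405),J(d0,153,124,.0435),J(d0,443,111,.0435))
E
```

```text
holeR [ 33.8 -22.2] backL [ 69.2 162. ] backR [ 66.5 -80.5]
before [ 23.5 -23.9] [ 28.1 104.9] [ 63.9 158.9] [ 55.4 -81.2]
```

>>> apply_moves(series=[[[0, 0, 0.1], [0, 0, 0], 6], [[0, 0, 0], [0, 0, 0], 6], [[0, 0, -0.5], [0, 0, 0], 6], [[0, 0, -1], [0, 0, 0], 6], [[-3, 0, -0.5], [0, 0, 0], 6]])

```text
t: 5.6
eef_pos: [0.4432, 0.0866, 0.0501]
eef_rot: [0.705, -0.032, 0.708, 0.031]
contact_force: [-0.0, 0.8, 1.3]
grip_width: 0.703
```

>>> apply_moves(series=[[[-5, 0, 0], [0, 0, 0], 7], [[-4, 0, 0], [0, 0, 0], 7], [[0, 0, 0], [0, 0, 0], 7]])

```text
t: 5.98
eef_pos: [0.4473, 0.0884, 0.1448]
eef_rot: [0.709, -0.031, 0.703, 0.033]
contact_force: [0.3, 0.3, -0.9]
grip_width: 0.815
```

```bash
python3 - <<'E'
from h import *
print(ctrl.sense()['qpos'].round(2))
p=j2w(0,.19)
delta([*p,.10],JY);delta([*p,.10],JY+np.pi)
E
```

```text
[ 0.54  0.11 -0.3   0.   -1.15 -2.02]
tcp [0.4473 0.0884 0.1448] toolY [-0.09   0.996  0.003] F [ 0.3  0.3 -0.9] grip 0.8151098529954496 t 5.975
jig frame tcp mm [-97.7  39.7]
shift cm (old axes) [ 4.61 15.    9.77]  (target axes) [  4.48   9.77 -15.03] rotvec [ 1.5733  0.0042 -0.0088]
tcp [0.4473 0.0884 0.1448] toolY [-0.09   0.996  0.003] F [ 0.3  0.3 -0.9] grip 0.8151098529954496 t 5.975
jig frame tcp mm [-97.7  39.7]
shift cm (old axes) [ 4.61 15.    9.77]  (target axes) [ 4.48 -9.77 15.03] rotvec [-1.5683  0.0088  0.0042]
```

>>> apply_moves(series=[[[0, 0, 0], [-0.175, 0, 0], 7], [[0, 0, 0], [-0.175, 0, 0], 7], [[0, 0, 0], [-0.175, 0, 0], 7], [[0, 0, 0], [-0.175, 0, 0], 7], [[0, 0, 0], [-0.175, 0, 0], 7]])

```text
t: 6.6
eef_pos: [0.4447, 0.0873, 0.1404]
eef_rot: [0.625, -0.33, 0.626, 0.33]
contact_force: [0.3, 0.2, -0.1]
grip_width: 0.821
```

>>> apply_moves(series=[[[0, 0, 0], [-0.175, 0, 0], 7], [[0, 0, 0], [-0.175, 0, 0], 7], [[0, 0, 0], [-0.175, 0, 0], 7], [[0, 0, 0], [-0.165, 0, 0], 7], [[0, 0, 0], [0, 0, 0], 7]])

```text
t: 7.22
eef_pos: [0.4447, 0.0872, 0.1406]
eef_rot: [0.479, -0.52, 0.479, 0.52]
contact_force: [0.7, -0.6, 0.1]
grip_width: 0.816
```

>>> apply_moves(series=[[[0, -2.5, 3.7], [0, 0, 0], 7], [[0, -2.5, 3.7], [0, 0, 0], 7], [[0, -2.5, 3.7], [0, 0, 0], 7], [[0, -2.3, 3.9], [0, 0, 0], 7], [[0, 0, 0], [0, 0, 0], 7]])

```text
t: 7.85
eef_pos: [0.5307, 0.2472, 0.1397]
eef_rot: [0.479, -0.52, 0.479, 0.52]
contact_force: [-0.7, -0.9, 0.5]
grip_width: 0.823
```

```bash
python3 - <<'E'
from h import *
p=j2w(0,.19)
delta([*p,.06],JY+np.pi)
d=cap('top');np.savez('/tmp/t3.npz',**d)
c=d['image'][145:270,120:380];cv2.imwrite('pics/t3.png',cv2.resize(c,None,fx=3,fy=3,interpolation=cv2.INTER_CUBIC))
d=cap('wrist','w3.png');np.savez('/tmp/w3.npz',**d)
E
```

```text
tcp [0.5307 0.2472 0.1397] toolY [-0.997 -0.082  0.001] F [-0.7 -0.9  0.5] grip 0.8226423602495114 t 7.85
jig frame tcp mm [ -0.7 190.5]
shift cm (old axes) [ 7.97 -0.08 -0.04]  (target axes) [ 7.97 -0.07 -0.05] rotvec [-0.0059 -0.0006 -0.0011]
```

View pics/t3.png

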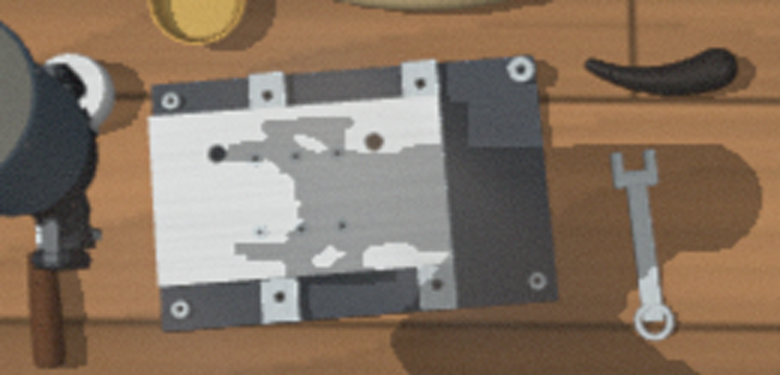

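View pics/w3.png

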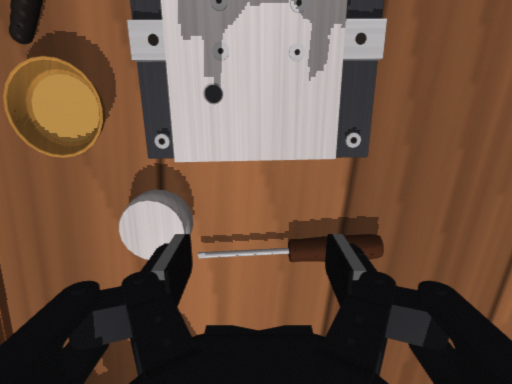

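```bash
python3 - <<'E'
from h import *
d=dict(np.load('/tmp/t3.npz'))
print('holes',J(d,217,153,.0405),J(d,374,142,.0405))
d=dict(np.load('/tmp/w3.npz'));P=pts(d)
s=ctrl.sense()
m=(P[...,2]>0.10)&(d['range_z']>0.02)
z=np.where(m,P[...,2],9)
for a,b in [(150,195),(325,370)]:
    sub=z[230:300,a:b];q=np.sort(sub[sub<9])[:30];print(q[[0,5,15,29]].round(4))
    k=np.argwhere(sub<q[12]);print((1000*np.array([w2j(P[i[0]+230,i[1]+a]) for i in k])).round(0).tolist())
E
```

```text
holes [ 35.9 107.8] [ 34.6 -22.3]
[0.1473 0.1481 0.1489 0.1496]
[[33.0, 183.0], [33.0, 185.0], [33.0, 187.0], [33.0, 187.0], [33.0, 188.0], [33.0, 188.0], [33.0, 191.0], [34.0, 193.0], [33.0, 194.0], [33.0, 196.0], [33.0, 197.0], [33.0, 198.0]]
[0.1471 0.1479 0.1487 0.1495]
[[-37.0, 188.0], [-37.0, 187.0], [-37.0, 189.0], [-37.0, 189.0], [-37.0, 191.0], [-37.0, 191.0], [-37.0, 195.0], [-37.0, 196.0], [-37.0, 196.0], [-37.0, 197.0], [-37.0, 197.0], [-37.0, 198.0]]
```

>>> apply_moves(series=[[[5, 0, 0], [0, 0, 0], 7], [[4, 0, 0], [0, 0, 0], 7], [[2.4, 0, 0], [0, 0, 0], 7], [[1.4, 0, 0], [0, 0, 0], 7], [[0, 0, 0], [0, 0, 0], 7]])

```text
t: 8.57
eef_pos: [0.5299, 0.2442, 0.013]
eef_rot: [0.478, -0.52, 0.479, 0.52]
contact_force: [-0.2, -0.0, -0.3]
grip_width: 0.822
```

>>> apply_moves(series=[[[0, 0, -0.5], [0, 0, 0], 7], [[0, 0, -0.5], [0, 0, 0], 7], [[0, 0, -0.4], [0, 0, 0], 7], [[0, 0, -0.3], [0, 0, 0], 7], [[0, 0, 0], [0, 0, 0], 7]])

```text
t: 9.2
eef_pos: [0.5322, 0.2284, 0.0138]
eef_rot: [-0.479, 0.521, -0.478, -0.52]
contact_force: [-0.4, 1.9, 1.3]
grip_width: 0.823
```

```bash
python3 - <<'E'
from h import *
p=j2w(0,.131)
delta([*p,.0105],JY+np.pi)
E
```

```text
tcp [0.5322 0.2284 0.0138] toolY [-0.996 -0.084 -0.001] F [-0.4  1.9  1.3] grip 0.8226659892885387 t 9.2
jig frame tcp mm [ -0.9 171.6]
shift cm (old axes) [ 0.32 -0.11 -4.06]  (target axes) [ 0.33 -0.09 -4.06] rotvec [-0.0042  0.0008  0.0011]
```

>>> apply_moves(series=[[[0, 0, -0.4], [-0.004, 0, 0], 7], [[0, 0, -0.4], [0, 0, 0], 7], [[0, 0, -0.4], [0, 0, 0], 7], [[0, 0, -0.4], [0, 0, 0], 7], [[0, 0, 0], [0, 0, 0], 7]])

```text
t: 9.82
eef_pos: [0.5334, 0.2118, 0.0134]
eef_rot: [-0.478, 0.522, -0.477, -0.521]
contact_force: [0.7, 1.7, 1.4]
grip_width: 0.819
```

>>> apply_moves(series=[[[0, 0, -0.4], [0, 0, 0], 7], [[0, 0, -0.4], [0, 0, 0], 7], [[0, 0, -0.4], [0, 0, 0], 7], [[0, 0, -0.2], [0, 0, 0], 7], [[0, 0, 0], [0, 0, 0], 7]])

```text
t: 10.45
eef_pos: [0.5344, 0.1977, 0.0133]
eef_rot: [-0.477, 0.522, -0.478, -0.521]
contact_force: [-0.1, 2.5, 1.7]
grip_width: 0.821
```

```bash
python3 - <<'E'
from h import *
p=j2w(0,.131)
delta([*p,.0105],JY+np.pi)
d=cap('top');np.savez('/tmp/t4.npz',**d)
c=d['image'][145:270,120:380];cv2.imwrite('pics/t4.png',cv2.resize(c,None,fx=3,fy=3,interpolation=cv2.INTER_CUBIC))
d=cap('wrist','w4.png');np.savez('/tmp/w4.npz',**d)
E
```

```text
tcp [0.5344 0.1977 0.0133] toolY [-0.996 -0.088  0.   ] F [-0.1  2.5  1.7] grip 0.8208933402775297 t 10.45
jig frame tcp mm [ -1.4 140.8]
shift cm (old axes) [ 0.28 -0.14 -0.98]  (target axes) [ 0.28 -0.14 -0.98] rotvec [-0.0003 -0.0005 -0.0001]
```

View pics/t4.png

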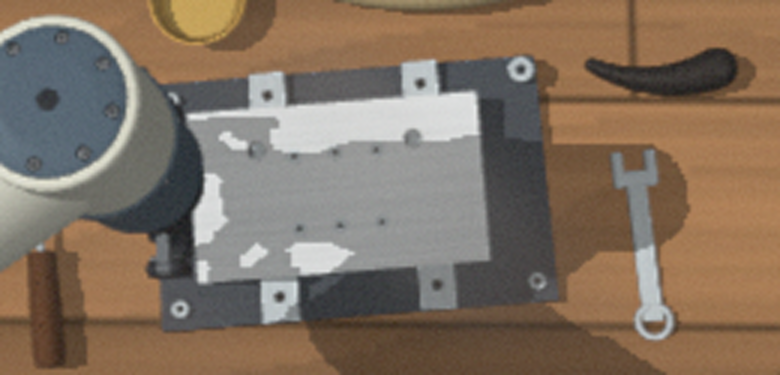

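View pics/w4.png

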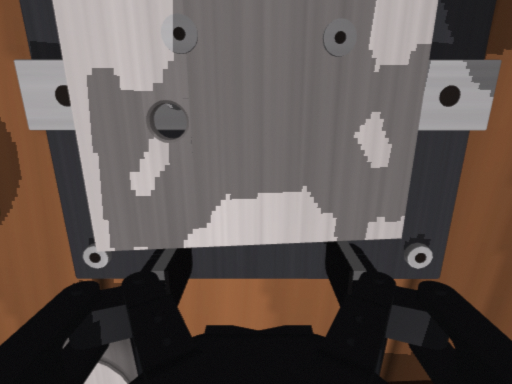

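```bash
python3 - <<'E'
from h import *
d=dict(np.load('/tmp/t4.npz'))
print('holes',J(d,257,149.5,.0405),J(d,413,138,.0405),'backR',J(d,477,92,.0435))
P=pts(d)
for r,c in [((178,192),(240,270)),((205,225),(200,270))]:
    q=P[r[0]:r[1],c[0]:c[1]].reshape(-1,3);print(r,np.median(q,0).round(4))
i=d['image'][185:198,195:270];cv2.imwrite('pics/z4.png',cv2.resize(i,None,fx=10,fy=10,interpolation=cv2.INTER_CUBIC))
E
```

```text
holes [36.1 74.6] [ 35.3 -54.7] backR [  69.2 -110.7]
(178, 192) [0.6025 0.0143 0.0425]
(205, 225) [0.5284 0.0611 0.036 ]
```

View pics/z4.png

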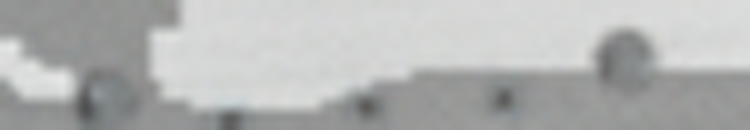

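>>> apply_moves(series=[[[0, 0, -0.2], [0, 0, 0], 7], [[0, 0, -0.2], [0, 0, 0], 7], [[0, 0, -0.2], [0, 0, 0], 7], [[0, 0, 0], [0, 0, 0], 7]])

```text
t: 11.05
eef_pos: [0.5344, 0.1909, 0.0128]
eef_rot: [-0.477, 0.521, -0.478, -0.521]
contact_force: [-0.2, -0.1, -0.9]
grip_width: 0.817
```

>>> apply_moves(series=[[[0, 0, -0.1], [0, 0, 0], 7], [[0, 0, -0.1], [0, 0, 0], 7], [[0, 0, 0], [0, 0, 0], 7]])

```text
t: 11.42
eef_pos: [0.535, 0.1899, 0.0132]
eef_rot: [-0.477, 0.522, -0.478, -0.521]
contact_force: [0.0, -0.3, -0.2]
grip_width: 0.822
```

```bash
cat > look.py <<'E'
import sys
from h import *
n=sys.argv[1]
p=j2w(0,.131)
delta([*p,.0105],JY+np.pi)
d=cap('top');np.savez('/tmp/t%s.npz'%n,**d)
c=d['image'][145:270,120:380];cv2.imwrite('pics/t%s.png'%n,cv2.resize(c,None,fx=3,fy=3,interpolation=cv2.INTER_CUBIC))
P=pts(d)
for r,c in [((180,188),(245,270)),((205,212),(230,270)),((220,228),(230,270))]:
    q=P[r[0]:r[1],c[0]:c[1]].reshape(-1,3);print(r,np.median(q,0).round(4))
d=cap('scene');i=d['image'][130:260,170:350];cv2.imwrite('pics/s%s.png'%n,cv2.resize(i,None,fx=4,fy=4,interpolation=cv2.INTER_CUBIC))
E
python3 look.py 5
```

```text
tcp [0.535  0.1899 0.0132] toolY [-0.996 -0.088  0.   ] F [ 0.  -0.3 -0.2] grip 0.8219705383279668 t 11.425
jig frame tcp mm [ -1.4 133.1]
shift cm (old axes) [ 0.27 -0.14 -0.21]  (target axes) [ 0.27 -0.14 -0.21] rotvec [-0.0002 -0.0002 -0.0002]
(180, 188) [0.6075 0.007  0.031 ]
(205, 212) [0.546  0.0253 0.0313]
(220, 228) [0.5074 0.0238 0.0311]
```

View pics/t5.png

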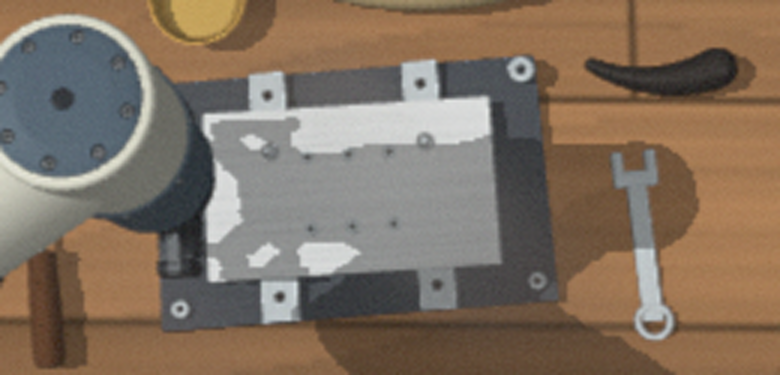

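View pics/s5.png

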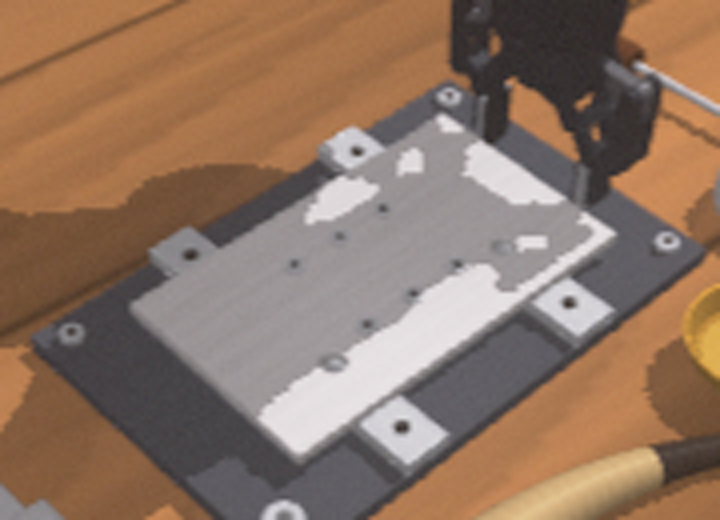

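The plate has dropped: it's flat at z≈31 mm front and back, with dowel tips visible in both holes, crop (269,150) and (425,140). Moving clear.

>>> apply_moves(series=[[[0, 0, 0.7], [0, 0, 0], 7], [[0, 0, 1], [0, 0, 0], 7], [[0, 0, 0.5], [0, 0, 0], 7], [[-3, 0, 0], [0, 0, 0], 7], [[-5, 0, 0], [0, 0, 0], 7]])

```text
t: 12.15
eef_pos: [0.5318, 0.2118, 0.0924]
eef_rot: [0.476, -0.521, 0.479, 0.522]
contact_force: [1.6, 0.8, 0.1]
grip_width: 0.82
```

>>> apply_moves(series=[[[-5, 0, 0], [0, 0, 0], 7], [[-4, 4, 2], [0, 0, 0], 7], [[0, 5, 3], [0, 0, 0], 7], [[0, 5, 3], [0, 0, 0], 7], [[0, 0, 0], [0, 0, 0], 7]])

```text
t: 12.78
eef_pos: [0.3839, 0.2811, 0.1839]
eef_rot: [0.477, -0.522, 0.476, 0.523]
contact_force: [0.3, -0.6, 0.4]
grip_width: 0.817
```

```bash
python3 look.py 6; python3 - <<'E'
from h import *
d=dict(np.load('/tmp/t6.npz'));P=pts(d)
d0=dict(np.load('/tmp/top0.npz'))
x=cv2.absdiff(d['image'],d0['image']).max(2);x=(x>50).astype(np.uint8)*255
cv2.imwrite('pics/diff6.png',np.hstack([d['image'][130:280,110:380],cv2.cvtColor(x,8)[130:280,110:380]]))
for n,u,v in [('TL',203,116),('TR',489,98)]: print(n,J(d,u,v,.03))
print(ctrl.sense()['contact_force'])
E
```

```text
tcp [0.3839 0.2811 0.1839] toolY [-0.996 -0.093 -0.   ] F [ 0.3 -0.6  0.4] grip 0.8167605363182777 t 12.775
jig frame tcp mm [-144.   237.2]
shift cm (old axes) [ 17.33 -14.34 -10.72]  (target axes) [ 17.34 -14.4  -10.62] rotvec [0.0049 0.0014 0.0003]
(180, 188) [0.6075 0.007  0.0311]
(205, 212) [0.5459 0.0241 0.031 ]
(220, 228) [0.5073 0.0249 0.031 ]
TL [ 70.1 119.2]
TR [  66.1 -121.4]
[ 0.72556264 -0.0146745  -0.90585672]
```

View pics/t6.png

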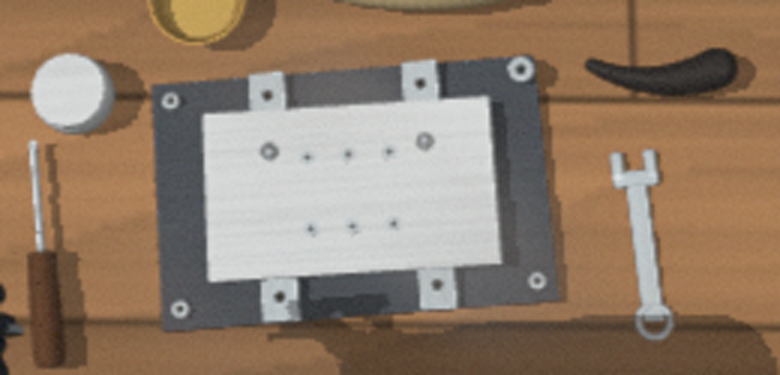

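View pics/diff6.png

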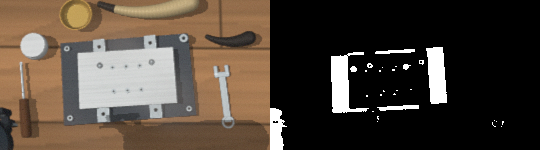

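View pics/s6.png

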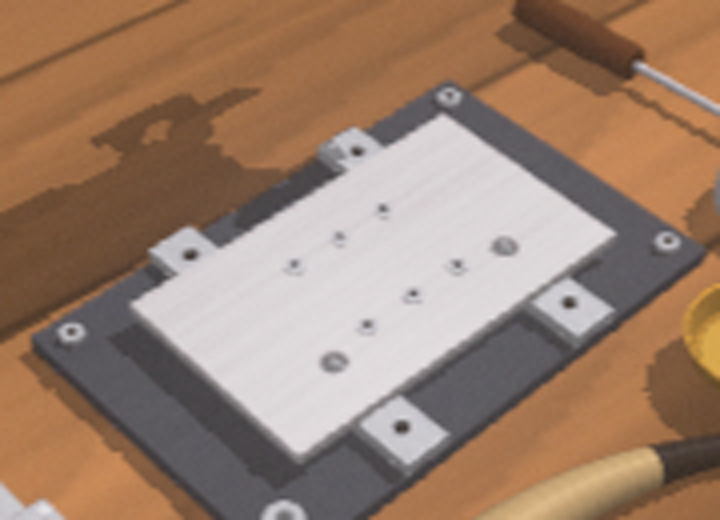

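The plate sits flat with both dowels in their holes, the bystanders haven't moved, and the gripper is clear at z≈0.18. Handing in.

```bash
python3 -c "
from cell import ctrl
print(ctrl.close_job())"
```

```text
the job is handed in; nothing more can be done
None
```

The plate is home on the dowels and lies flat on the rails. It was only pushed, never picked up. I squared it with two fingertips along its front edge and moved it about 9 mm back. Then I pushed it about 40 mm to the right from its left edge, until it dropped at around 11 s.

**Flatness:** the top of the plate reads 31.0–31.1 mm from front to back. Home is 30 mm, and the camera calibration is good to about 2 mm.

**Position:** both dowel tips show in their holes, and the back corners are within about 4 mm of home in the jig frame. That suggests a turn of about -1°, which is roughly the play the holes allow around the dowels.

**Bystanders:** comparing the top view before and after shows no change at the tools, horn pieces, bowl, tin or spare bush, apart from the arm's shadow.

**Forces and time:** the readings I took while pushing stayed under about 6 N. The job was handed in at about 13 s with the gripper clear, about 0.18 m above the bench.

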